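# Hover a near-field probe over the chip of a board in its shielding box

### The job

Take the small loop probe out of its stand by the handle, gripping it gently (not more than about 20 N a finger, its housing is thin), carry it upright, clear of the bench instrument, over the wall of the open metal box, and finish holding it still with the loop centred just above the chip in the middle of the circuit board in the box, within a centimetre of it but not touching, the flat of the loop lined up with the long direction of the board. The probe must not touch the box or the board on the way, the other things stay where they are, and the program ends while the gripper is still holding the probe there.

Things in the scene. Friction and masses are not known exactly. Their poses are not given: they have to be found in the camera images.
- loop_probe: near-field probe upright in the stand, 156 mm long, about 70 g. Origin: middle of the underside of its 30 x 30 x 6 mm collar; z up. Above: black handle, 26 (x) by 18 (y) mm, z = 6 to 66 mm, then a 10 mm stub. Below: 20 x 20 x 12 mm plug, 6 mm rod, copper loop 18 mm across, 3 mm thick, its flat plane the probe's x-z plane, lowest point at z = -80 mm. Grip across y
- loop_tip (a point): lowest point of the copper loop, 80 mm below the probe's origin, axes as the probe's
- grip (a point): middle of the probe's handle, 38 mm above the probe's origin, axes as the probe's
- probe_stand: fixed stand, origin at the middle of its underside: 80 x 80 x 10 mm foot, upright square grey tube, 32 mm outside, 22 mm inside, top at z = 95 mm. The probe's collar rests on the tube's top, its plug sits 12 mm deep in the tube with 1 mm play a side; it comes out straight up
- shield_box: fixed open-topped aluminium box, 190 mm (x) by 160 mm (y) outside (202 by 171 mm over the flange round its rim), 60 mm high, walls and floor 5 mm; origin at the middle of its underside, x along its longer side
- filter_board: green circuit board on stand-offs lying loose in the box, 40 mm (x) by 84 mm (y) over its two end connectors, 11 mm high, 60 g; origin at the middle of its underside, y along its long direction
- chip_top (a point): middle of the board, at the top of the chip there, 10 mm above the board's underside, axes as the board's
- synthesiser: bench instrument, a grey and black case 138 x 168 x 60 mm standing loose between stand and box; origin at the middle of its underside; stays where it is
- spare_board: second, shorter green circuit board, 35 x 72 x 11 mm, lying loose on the bench outside the box; origin at the middle of its underside; stays where it is
- driver: blue-handled screwdriver, 167 mm long, lying on the bench; origin at the middle of its underside; stays where it is
There are look-alikes about, which are no part of the job. There is more than one size of the loop_probe; the job needs the smallest.

How it is judged:
On the way:
1. the probe is held in the gripper, raised clear of the stand and the wall of the box (height (world z) of loop_tip above 0.07 m and contact force between the fingers and loop_probe above 0.5 N and contact force between loop_probe and probe_stand below 0.05 N), for 0.1 s.
At the end, for the whole second after the job is handed in: probe held by the fingers alone, still, upright within 0.15 rad; loop's lowest point 1.5 to 12 mm above the chip's top and within 7 mm of its middle sideways; loop plane within 0.17 rad of the board's long direction; board and box untouched; instrument and board not moved (horizontal distance between loop_tip and chip_top below 0.007 m and z of loop_tip in the frame of chip_top between 0.0015 and 0.012 m and angle between the x axis of loop_probe and the y axis of filter_board, either way round below 0.17 rad and angle between loop_probe's own z axis and vertical below 0.15 rad and linear speed of loop_probe below 0.02 m/s and contact force between the fingers and loop_probe above 0.5 N and contact force between loop_probe and filter_board below 0.05 N and contact force between loop_probe and shield_box below 0.05 N and distance of synthesiser from where it was at the start of the episode below 0.01 m and distance of filter_board from where it was at the start of the episode below 0.005 m); the arm keeps its last pose, push and grip.
It fails at once if the probe's handle is squeezed with more than 25 N a finger (50 N for both together) (contact force between the fingers and loop_probe above 50 N).
It fails at once if the probe touches the board or the box (contact force between loop_probe and filter_board above 0.2 N or contact force between loop_probe and shield_box above 0.2 N).
It fails at once if the probe is tipped over (more than 0.6 rad) (angle between loop_probe's own z axis and vertical above 0.6 rad).
It fails at once if the board in the box is shifted by more than 5 mm (distance of filter_board from where it was at the start of the episode above 0.005 m).
It fails at once if a bystander is shifted by more than 10 mm (distance of any of synthesiser, spare_board, driver from where it was at the start of the episode above 0.01 m).
It also fails if it takes over 48 s, if anything falls off the work surface, if the arm or the gripper's body presses on something with over 40 N, if the wrist force passes 120 N, or if a joint passes its speed limit or range.

### The arm

A 7-joint arm with a two-finger parallel gripper is mounted at the origin on a cart in front of the work surface, level with it; the furniture and walls round the work are solid. World frame = base frame: x ahead of the robot, y to its left, z up, the work surface at z = 0. Lengths are in m, angles in rad, forces in N, time in s.
With the tool pointing down it reaches from about 0.4 to 0.85 m from the base axis. Payload 4.5 kg.
Tool frame: the origin (TCP) lies where the fingers leave the gripper's body, on its centre line; the fingertips stand 64 mm ahead of it and the grasp point (between the pads) lies 45 mm ahead of it; z points along the fingers, y is the line along which they close (so a half turn about z gives the same grasp; the last joint's range is limited). The gripper opens to 88 mm and grips with 3 to 60 N. Pads are 18 mm wide; open, the fingers measure 123 mm over their backs; the gripper's body (75 mm by 187 mm) begins 45 mm behind the grasp point.
Start: joints at [1.296, 0.689, -0.195, 1.565, 0.157, 0.902, -0.215], TCP at [0.19, -0.595, 0.303] pointing down, gripper open.
Joint ranges: [-3.01, 3.01], [-0.46, 2.08], [-1.47, 1.51], [0.13, 2.56], [-1, 4.14], [0.04, 2.09], [-2.66, 2.66]. Speed limits (rad/s): [2.57, 2.57, 3.14, 3.14, 3.14, 3.14, 3.14].

### API

Orientations are given as a unit quaternion [x, y, z, w].
In Python, from plant import r gives the robot as it stands.
- The arm moves only by the tool play_rows, never from a script. Its arguments are lists of equal length, an entry for each row: "translation": the shift along the tool's x, y, z in m, a list of three; "delta_rot": the turn, a rotation vector about the tool's x, y, z in degrees, a list of three; "grip": the opening, from -1 (shut) to 1 (fully open). In form: {"translation": [[x, y, z], ...], "delta_rot": [[rx, ry, rz], ...], "grip": [grip, ...]}. A call has 1 to 20 rows; each row shifts and turns the commanded pose from where the row before left it, along the tool's axes as they then stand; what a row does not reach is not made up. A row lasts 1/8 s, in which the tool goes at most 62.5 mm and 10.7 degrees, less where a joint would pass 70% of its speed; a pose out of reach is approached as far as the arm can. A call with a gripper value outside its range is refused whole. The fingers move at their own pace and stop on an object; "squeeze" is the grip in N (left out, the last holds). Time passes only in rows, so rows that do not move let the fingers close. It gives the time, the measured TCP pose, the force, the opening and the grip force at its end, in the units of the state.
- r.get_state(): the state, without advancing time (a new reading comes with each control period).
- r.snapshot(name): name is "side" or "top" or "wrist"; returns the picture (400x640x3 uint8, blue, green, red); there is no depth.
- r.get_calibration(name): a dict with "intrinsics" (3x3 intrinsics, pixels), "eye" and "rotation" of the camera in the world. Camera axes: x right, y up, looking along -z (the intrinsics and any distortion apply to the point x, -y, -z); pixel columns grow to the right and rows downward; lengths in m; the calibration is good to about 2 mm. The wrist camera is an equidistant fisheye: a pixel r from the principal point sees the ray r / f radians off the axis. A picture is of the moment at which its call begins: read the wrist's pose just before it. get_calibration takes no time and is no camera call; for the wrist camera it gives the pose at the moment of the call.
- r.finish_job(): hands the job in; it is judged then, once.
Trained networks look in the newest picture that a camera, given by its name, has taken for a name from the list of things; names that differ only in an ending like _2 or _b are one class to them, and where a whole thing is asked for, a point or a joint stands for the part that bears it (a point fixed in the world has none). Each returns a list of dicts, best first, with "confidence" (0 to 1); they miss things now and then, are a little off and sometimes report something else, mostly with a low value. They report only what shows in the picture. A call takes as long as a camera call. They do not tell look-alikes from the thing itself.
- r.look_for(camera, target): "point" ([x, y, z] in m, in world coordinates, good to about 4 mm: the middle of the surface that is visible of it).
- r.silhouettes(camera, target): "pixels" (400x640 bool, what is visible of it).
The state is a dict: "clock": time; "q": joint angles; "qd": joint speeds; "joint_torque": joint torques, N m; "tool_pos": TCP position; "eef_rot": TCP orientation; "contact_force": force on the tool from outside, world axes, zero at the start; "moment": the same for the moment, N m; "opening": opening from 0.0 (shut) to 1.0 (fully open); "finger_force": force on a finger pad.
Only numpy, scipy, OpenCV 4.12 (cv2) and the standard library are available. Lean on these libraries where they do the work, as an engineer would, in place of code of your own. Each camera call takes 0.05 s, during which the arm holds its last target. There are 200 camera calls.

## Working session

There is one attempt and no reset: what is moved stays moved. The work goes in short steps, Python scripts to look and compute and a tool call to move; the robot and the scene stay as the last step left them, time stands still between calls to the robot, and variables do not carry over. Pictures are saved under pics/ and viewed, at most 10 in all, crops included, and the job is handed in when it is done.

Besides the shell and the picture viewer there is one more tool, called by a JSON object that holds its "method" and its "body", one argument or row to a line. play_rows: Moves the arm, as the interface text tells. Its arguments: {"type":"object","properties":{"translation":{"type":"array","items":{"type":"array","items":{"type":"number"}}},"delta_rot":{"type":"array","items":{"type":"array","items":{"type":"number"}}},"grip":{"type":"array","items":{"type":"number"}},"squeeze":{"type":"number"}},"required":["translation","delta_rot","grip"]}

```bash
mkdir -p pics; ls; cat > h.py <<'E'
import numpy as np, cv2
from plant import r
def ray(cam,px,cal=None):
    c=cal or r.get_calibration(cam); K=np.array(c["intrinsics"]); R=np.array(c["rotation"])
    x=(px[0]-K[0,2])/K[0,0]; y=(px[1]-K[1,2])/K[1,1]
    if cam=="wrist":
        t=np.hypot(x,y); s=np.sin(t)/max(t,1e-9); d=np.array([x*s,-y*s,-np.cos(t)])
    else: d=np.array([x,-y,-1.])
    d=R@d; return np.array(c["eye"]),d/np.linalg.norm(d)
def atz(cam,px,z,cal=None):
    e,d=ray(cam,px,cal); return e+d*(z-e[2])/d[2]
def tri(a,b):
    (e1,d1),(e2,d2)=a,b
    t=np.linalg.lstsq(np.c_[d1,-d2],e2-e1,rcond=None)[0]
    p,q=e1+t[0]*d1,e2+t[1]*d2
    return (p+q)/2,np.linalg.norm(p-q)
def proj(cam,P,cal=None):
    c=cal or r.get_calibration(cam);K=np.array(c["intrinsics"]);p=np.array(c["rotation"]).T@(np.array(P)-c["eye"])
    v=np.array([p[0],-p[1],-p[2]])
    if cam=="wrist":
        n=np.hypot(v[0],v[1]);t=np.arctan2(n,v[2]);v=np.array([v[0]/n*t,v[1]/n*t,1])
    else: v=v/v[2]
    return (K@v)[:2]
E
python3 - <<'E'
from h import *
np.set_printoptions(precision=4,suppress=True)
for c in ["top","side"]:
    im=r.snapshot(c); cv2.imwrite(f"pics/{c}0.png",im)
    k=r.get_calibration(c); print(c,np.array(k["eye"]),k["intrinsics"])
    for t in ["loop_probe","probe_stand","shield_box","filter_board","synthesiser","spare_board","driver","chip_top"]:
        for d in r.look_for(c,t)[:5]: print(t,np.array(d["point"]),round(d["confidence"],2),proj(c,d["point"]).round())
print(r.get_state())
E
```

```text
pics
top [ 0.3074 -0.0839  1.1287] [[421.4069   0.     317.8238]
 [  0.     421.4069 202.4667]
 [  0.       0.       1.    ]]Traceback (most recent call last):
  File "<stdin>", line 7, in <module>
  File "h.py", line 18, in proj
    c=cal or r.get_calibration(cam);K=np.array(c["intrinsics"]);p=np.array(c["rotation"]).T@(np.array(P)-c["eye"])
                                                                  ~~~~~~~~~~~~~~~~~~~~~~~~~^^~~~~~~~~~~~~~~~~~~~~~
ValueError: matmul: Input operand 1 has a mismatch in its core dimension 0, with gufunc signature (n?,k),(k,m?)->(n?,m?) (size 3 is different from 4)
```

View pics/top0.png

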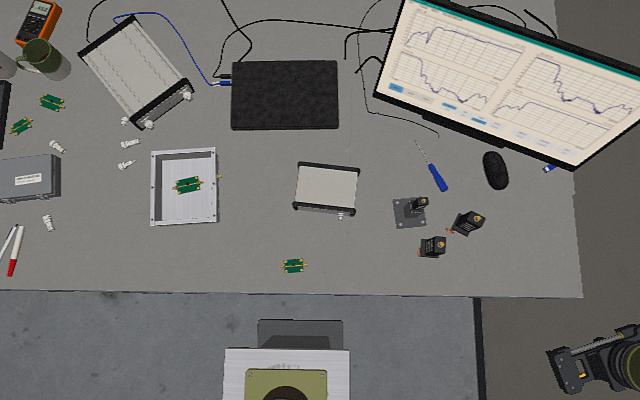

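The top view shows the stand with a probe at (412,207), two larger probes at (467,222) and (433,246), the synthesiser at (327,188), the box at (184,187) with the board at (188,185), the spare board at (293,265) and the driver at (432,170). The rotation comes as a quaternion, so I'll fix the helper.

```bash
sed -i 's/^from plant import r/from plant import r\nfrom scipy.spatial.transform import Rotation as Ro/; s/R=np.array(c\["rotation"\])/R=Ro.from_quat(c["rotation"]).as_matrix()/; s/np.array(c\["rotation"\]).T@/Ro.from_quat(c["rotation"]).as_matrix().T@/' h.py
python3 - <<'E'
from h import *
np.set_printoptions(precision=4,suppress=True)
for c in ["top","side"]:
    im=r.snapshot(c); cv2.imwrite(f"pics/{c}0.png",im)
    k=r.get_calibration(c); print(c,np.array(k["eye"]),k["rotation"])
    for t in ["loop_probe","probe_stand","shield_box","filter_board","synthesiser","spare_board","driver","chip_top"]:
        for d in r.look_for(c,t)[:5]: print(t,np.array(d["point"]),round(d["confidence"],2),proj(c,d["point"]).round())
print(r.get_state())
E
```

```text
top [ 0.3074 -0.0839  1.1287] [ 0.0723 -0.0673 -0.6989  0.7083]
loop_probe [ 0.4555 -0.4157  0.1749] 0.82 [467. 223.]
loop_probe [ 0.3987 -0.3314  0.1795] 0.69 [431. 247.]
loop_probe [ 0.5011 -0.3169  0.1487] 0.67 [420. 205.]
probe_stand [ 0.4944 -0.3035  0.0136] 0.71 [403. 217.]
shield_box [ 0.5563 -0.0922  0.0574] 0.64 [325. 190.]
shield_box [0.5668 0.2886 0.0057] 0.62 [186. 189.]
filter_board [0.5769 0.2802 0.0141] 0.57 [188. 184.]
synthesiser [ 0.5596 -0.0936  0.0529] 0.77 [325. 189.]
spare_board [ 0.3626 -0.0093  0.0093] 0.73 [292. 265.]
driver [ 0.6102 -0.3984  0.0186] 0.6 [437. 175.]
chip_top [0.574  0.2826 0.0103] 0.64 [187. 186.]
chip_top [ 0.4936 -0.3049  0.011 ] 0.47 [404. 217.]
side [0.5403 1.028  0.6746] [0.0134 0.5198 0.8542 0.0047]
loop_probe [ 0.5094 -0.3081  0.1255] 0.7 [312. 163.]
loop_probe [ 0.4631 -0.4134  0.1448] 0.65 [325. 146.]
loop_probe [ 0.4013 -0.3324  0.1473] 0.57 [344. 154.]
loop_probe [ 0.564  -0.0467  0.0576] 0.26 [294. 220.]
probe_stand [ 0.5107 -0.3018  0.0177] 0.94 [311. 193.]
shield_box [0.5588 0.2709 0.0262] 0.88 [294. 303.]
filter_board [0.5759 0.2754 0.0101] 0.68 [286. 310.]
spare_board [ 0.3609 -0.0059  0.0043] 0.47 [366. 244.]
spare_board [ 0.509  -0.3066  0.1252] 0.34 [312. 163.]
chip_top [0.5753 0.2787 0.0128] 0.61 [286. 310.]
{'clock': 1.0, 'q': array([ 1.2958,  0.6891, -0.1946,  1.5653,  0.1573,  0.9025, -0.2151]), 'qd': array([ 0.0003, -0.0008,  0.0002,  0.0009,  0.001 , -0.0003,  0.0023]), 'joint_torque': array([ -0.    , -52.7487,  -1.267 , -15.3747,  -0.0518,  -0.0007,
         0.    ]), 'tool_pos': array([ 0.1899, -0.5954,  0.3027]), 'eef_rot': array([ 0.9881,  0.1538, -0.    ,  0.    ]), 'contact_force': array([ 0.0479, -0.5962,  0.3514]), 'moment': array([ 0.0336, -0.0417,  0.0021]), 'finger_force': 0.0, 'opening': 1.0036389592441461}
```

View pics/side0.png

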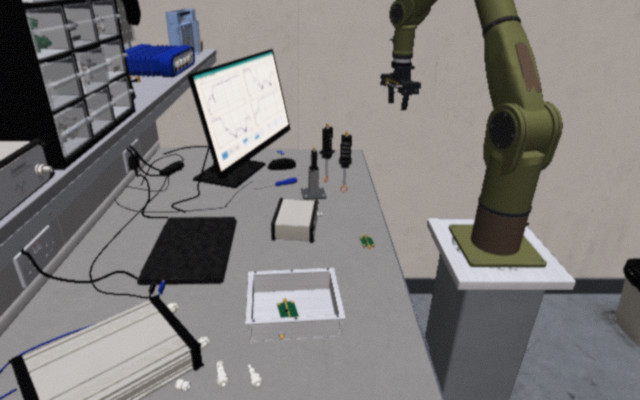

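Candidates for the probe, as top / side pixels:
- Upright in the stand: (418,206) / (313,163).
- Larger free-standing: (467,222) / (326,145).
- Larger free-standing: (433,246) / (345,150).

The lowest and smallest is the one in the stand, so I choose that. Next I rise and move near it for a close wrist check.

{"method": "play_rows", "body": {
  "translation": [
    [0,0,-0.05],
    [0,0,-0.05],
    [0.04,-0.018,0],
    [0.04,-0.018,0],
    [0.04,-0.018,0],
    [0.04,-0.018,0],
    [0.04,-0.018,0],
    [0.04,-0.018,0],
    [0.04,-0.018,0],
    [0.04,-0.018,0],
    [0,0,0],
    [0,0,0]
  ],
  "delta_rot": [
    [0,0,0],
    [0,0,0],
    [0,0,0],
    [0,0,0],
    [0,0,0],
    [0,0,0],
    [0,0,0],
    [0,0,0],
    [0,0,0],
    [0,0,0],
    [0,0,0],
    [0,0,0]
  ],
  "grip": [1,1,1,1,1,1,1,1,1,1,1,1]
}}

```text
clock: 2.5
tool_pos: [0.4504, -0.3616, 0.4027]
eef_rot: [0.988, 0.153, -0.001, 0.0]
contact_force: [0.1, -1.1, -0.1]
opening: 1.003
finger_force: 0.0
```

```bash
python3 - <<'E'
from h import *
np.set_printoptions(precision=4,suppress=True)
s=r.get_state(); print(s["clock"],s["tool_pos"],s["eef_rot"])
k=r.get_calibration("wrist"); im=r.snapshot("wrist"); cv2.imwrite("pics/w1.png",im); print(k)
for t in ["loop_probe","probe_stand","synthesiser"]:
    for d in r.look_for("wrist",t)[:5]: print(t,np.array(d["point"]),round(d["confidence"],2),proj("wrist",d["point"],k).round())
import pickle; pickle.dump(k,open("k1.pkl","wb"))
T=cv2.imread("pics/top0.png")
c=cv2.resize(T[150:280,340:500],None,fx=3,fy=3,interpolation=cv2.INTER_CUBIC)
b=np.zeros((400,640+480,3),np.uint8)
cv2.imwrite("pics/topcrop.png",c)
E
```

```text
2.5 [ 0.4504 -0.3616  0.4027] [ 0.9882  0.1535 -0.0005  0.0003]
{'intrinsics': array([[309.7069,   0.    , 324.4757],
       [  0.    , 309.7069, 202.1855],
       [  0.    ,   0.    ,   1.    ]]), 'eye': array([ 0.5246, -0.3375,  0.4842]), 'rotation': array([-0.1231,  0.0892, -0.5831,  0.7981])}
loop_probe [ 0.4613 -0.4163  0.2037] 0.69 [382. 198.]
loop_probe [ 0.5074 -0.3238  0.1579] 0.66 [307. 119.]
loop_probe [ 0.4153 -0.3438  0.1945] 0.65 [297. 216.]
probe_stand [ 0.515  -0.3261  0.0069] 0.69 [315. 111.]
probe_stand [ 0.5064 -0.3226  0.1602] 0.54 [305. 120.]
synthesiser [ 0.5033 -0.3244  0.1589] 0.71 [306. 123.]
synthesiser [ 0.56   -0.1157  0.0528] 0.7 [186.  47.]
```

View pics/w1.png

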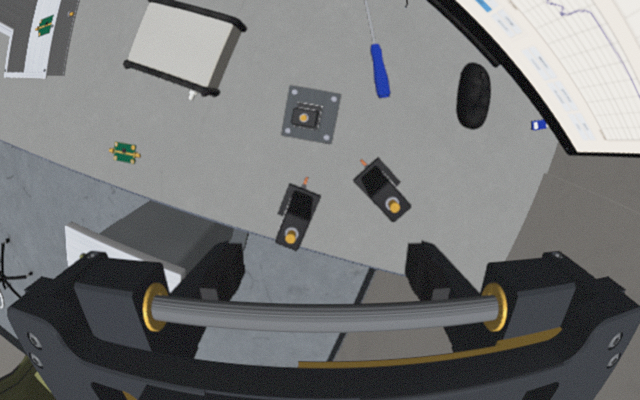

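The wrist picture shows the stand and small probe at (305,117), the bigger probes at (297,215) and (383,190), the driver at (380,75) and the synthesiser at (185,47). Next is one close crop, with a fit of the foot and handle orientation.

```bash
python3 - <<'E'
from h import *
im=cv2.imread("pics/w1.png")
c=cv2.resize(im[75:155,265:355],None,fx=7,fy=7,interpolation=cv2.INTER_CUBIC); cv2.imwrite("pics/w1c.png",c)
E
```

```text
(no output)
```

View pics/w1c.png

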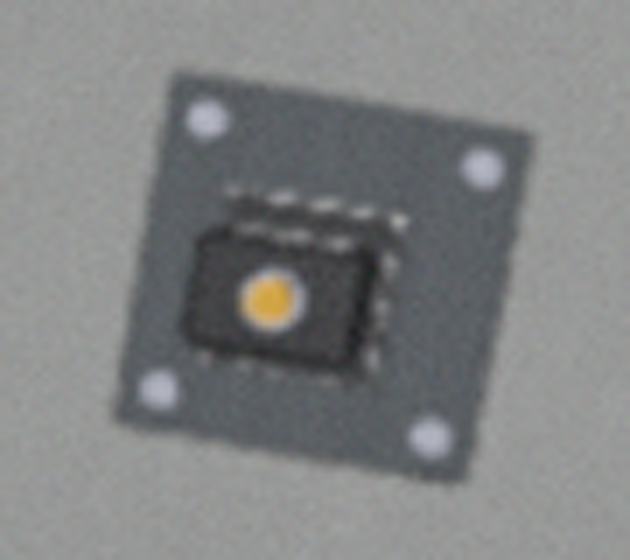

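The crop shows the small probe: dark handle (about 190..375 by 235..370 in the crop) with its long side along the image's left–right, a brass stub at (270,300), and foot corners at (177,72), (533,132), (465,482) and (115,422).

```bash
python3 - <<'E'
from h import *
import pickle; k=pickle.load(open("k1.pkl","rb"))
np.set_printoptions(precision=4,suppress=True)
f=lambda u,v:(265+(u-3)/7,75+(v-3)/7)
F=np.array([atz("wrist",f(*p),.01,k) for p in [(177,72),(533,132),(465,482),(115,422)]])
print("foot",F.mean(0),[np.linalg.norm(F[i]-F[i-1]).round(4) for i in range(4)],[np.degrees(np.arctan2(*(F[(i+1)%4]-F[i])[1::-1])).round(1) for i in range(4)])
H=np.array([atz("wrist",f(*p),.161,k) for p in [(203,232),(378,250),(357,372),(183,348)]])
print("handle",H.mean(0),[np.linalg.norm(H[i]-H[i-1]).round(4) for i in range(4)],[np.degrees(np.arctan2(*(H[(i+1)%4]-H[i])[1::-1])).round(1) for i in range(4)])
print("stub",atz("wrist",f(270,300),.171,k))
T=cv2.imread("pics/top0.png"); S=cv2.imread("pics/side0.png")
def brass(im,x0,x1,y0,y1):
    c=im[y0:y1,x0:x1].astype(float); w=np.clip(c[...,2]-c[...,0]-25,0,None); 
    yy,xx=np.mgrid[y0:y1,x0:x1]; print("w",w.sum()); return (xx*w).sum()/w.sum(),(yy*w).sum()/w.sum()
pt=brass(T,408,435,192,215); ps=brass(S,305,322,140,160); print(pt,ps)
a=ray("wrist",f(270,300),k); print(tri(a,ray("top",pt)),tri(a,ray("side",ps)),tri(ray("top",pt),ray("side",ps)))
# foot bolts heights
for u,n in [((205,118),"tl"),((430,437),"br")]: print(atz("wrist",f(*u),.012,k))
# board in box (top+side)
for c in ["top","side"]:
    g=r.silhouettes(c,"filter_board")[:2]
    for d in g:
        m=d["pixels"].astype(np.uint8); ys,xs=np.nonzero(m); print(c,d["confidence"],xs.mean(),ys.mean(),m.sum())
cv2.imwrite("pics/x.png",np.hstack([cv2.resize(T[145:230,145:225],None,fx=5,fy=5,interpolation=cv2.INTER_CUBIC),cv2.resize(S[265:350,240:310],None,fx=5,fy=5,interpolation=cv2.INTER_CUBIC)]))
E
```

```text
foot [ 0.5092 -0.3208  0.01  ] [np.float64(0.0781), np.float64(0.0777), np.float64(0.0783), np.float64(0.078)] [np.float64(-82.5), np.float64(-172.9), np.float64(97.4), np.float64(6.9)]
handle [ 0.5089 -0.3214  0.161 ] [np.float64(0.0176), np.float64(0.026), np.float64(0.0185), np.float64(0.0261)] [np.float64(-78.9), np.float64(-172.1), np.float64(99.1), np.float64(7.3)]
stub [ 0.509  -0.3205  0.171 ]
w 807.0
w 120.0
(np.float64(423.6679058240397), np.float64(199.727385377943)) (np.float64(313.7416666666667), np.float64(148.68333333333334))
(array([ 0.5089, -0.3206,  0.1719]), np.float64(0.0003604431487458221)) (array([ 0.5068, -0.3204,  0.1708]), np.float64(0.004320852791299211)) (array([ 0.5067, -0.3205,  0.1714]), np.float64(0.0042399009342037105))
[ 0.5349 -0.2866  0.012 ]
[ 0.4827 -0.3539  0.012 ]
top 0.89 187.5264797507788 185.09657320872273 321
side 0.8 286.8505338078292 309.5302491103203 281
```

View pics/x.png

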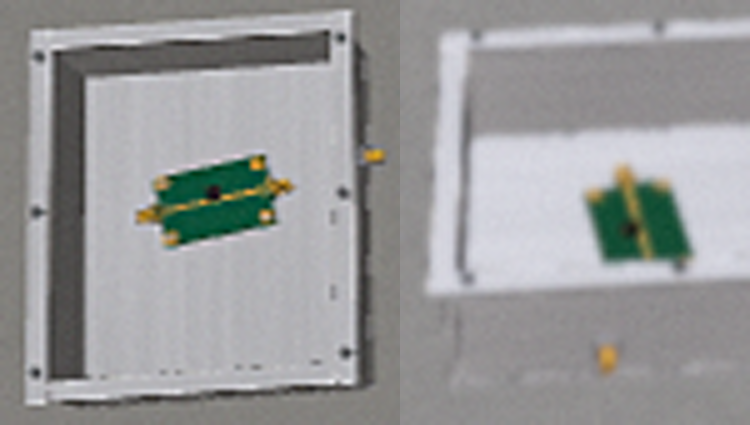

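Stub triangulation agrees with the text: (0.509, -0.3206, 0.1715). The foot yaw and handle yaw also agree, with the probe x axis at about 97°. The picture shows the board's long axis from connector to connector, (147,215) to (283,186) in the enlarged top crop. Before reaching, I check the heights of the neighbouring probes, because the gripper body comes close to them.

```bash
python3 - <<'E'
from h import *
import pickle; k=pickle.load(open("k1.pkl","rb"))
np.set_printoptions(precision=4,suppress=True)
T=cv2.imread("pics/top0.png"); S=cv2.imread("pics/side0.png"); W=cv2.imread("pics/w1.png")
def blobs(im,x0,x1,y0,y1,n):
    c=im[y0:y1,x0:x1].astype(int); m=((c[...,2]-c[...,0])>40).astype(np.uint8)
    _,_,st,ce=cv2.connectedComponentsWithStats(m)
    for s,p in zip(st[1:],ce[1:]): 
        if s[4]>2: print(n,p+[x0,y0],s[4])
blobs(T,410,500,190,265,"T"); blobs(S,300,365,110,200,"S"); blobs(W,270,420,140,255,"W")
E
```

```text
T [423.6667 199.8889] 9
T [478.25 217.6 ] 20
T [449.28 230.12] 25
T [441.5    243.5556] 18
T [419.  252.2] 20
S [327.5 124.5] 8
S [346.1818 132.9091] 11
S [313.6667 148.6667] 3
S [325.7143 178.6429] 14
S [342.7778 185.7778] 9
S [344.6667 189.8333] 6
W [363.0455 162.3182] 22
W [305.3913 180.4348] 23
W [393.9259 206.3796] 108
W [290.1786 237.2946] 112
```

```bash
python3 - <<'E'
from h import *
import pickle; k=pickle.load(open("k1.pkl","rb"))
np.set_printoptions(precision=4,suppress=True)
for w,t,s in [((393.9,206.4),(478.25,217.6),(327.5,124.5)),((290.2,237.3),(441.5,243.6),(346.2,132.9)),((363,162.3),(449.3,230.1),(325.7,178.6)),((305.4,180.4),(419,252.2),(343,186.5))]:
    print(tri(ray("wrist",w,k),ray("top",t)),tri(ray("wrist",w,k),ray("side",s)))
E
```

```text
(array([ 0.4605, -0.4258,  0.2191]), np.float64(0.0013642700260327622)) (array([ 0.4583, -0.425 ,  0.2202]), np.float64(0.005078057329333565))
(array([ 0.4027, -0.3434,  0.2201]), np.float64(0.0007889139578759355)) (array([ 0.3997, -0.3432,  0.2177]), np.float64(0.003770639156272701))
(array([ 0.4618, -0.4231,  0.0115]), np.float64(0.005513367112663834)) (array([ 0.46  , -0.4196,  0.0178]), np.float64(0.0075685199946594695))
(array([ 0.4031, -0.3455, -0.0044]), np.float64(0.0032738763841193503)) (array([ 0.4046, -0.3438,  0.0214]), np.float64(0.011297953248312207))
```

Neighbours: probe A is at (0.460,-0.425) and B at (0.402,-0.343), both about 0.22 m tall.

- **Grip across the probe's y:** the 187 mm body would run along world 7°, to about 15 mm short of B's axis, so it would hit B's handle.
- **Grip across the probe's x (26 mm):** with a slight forward lean, this clears both A and B, and the loop alignment comes out the same.

I'll grip across x.

```bash
cat >> h.py <<'E'
np.set_printoptions(precision=4,suppress=True)
def pose(G,yaw,T,d=.045):
    "grasp point G, tool x yaw (deg), lean T (deg) -> TCP, R"
    y,T=np.radians([yaw,T]);u=np.array([np.cos(y),np.sin(y),0]);z=np.array([0,0,1.])
    a=-np.cos(T)*z-np.sin(T)*u; x=np.cos(T)*u-np.sin(T)*z
    return np.array(G)-d*a, np.c_[x,np.cross(a,x),a]
def cur():
    s=r.get_state(); return s["tool_pos"],Ro.from_quat(s["eef_rot"]).as_matrix(),s
E
python3 - <<'E'
from h import *
p,R,s=cur(); u=np.array([np.cos(np.radians(7.2)),np.sin(np.radians(7.2)),0])
G=np.array([.509,-.3206,.137])+.002*u
P,Q=pose(G,7.2,8)
print("rotvec",Ro.from_matrix(R.T@Q).as_rotvec(degrees=True)); print("target",P)
A=P.copy();A[2]=.33
print("to above (tool Q axes)",Q.T@(A-p)); print("down",Q.T@(P-A))
# orientation of A's handle top
W=cv2.imread("pics/w1.png"); cv2.imwrite("pics/w1a.png",cv2.resize(W[150:260,265:420],None,fx=5,fy=5,interpolation=cv2.INTER_CUBIC))
E
```

```text
rotvec [ 0.7433 -7.9641 10.3758]
target [ 0.5172 -0.3196  0.1816]
to above (tool Q axes) [ 0.081  -0.0335  0.0621]
down [0.0207 0.     0.147 ]
```

View pics/w1a.png

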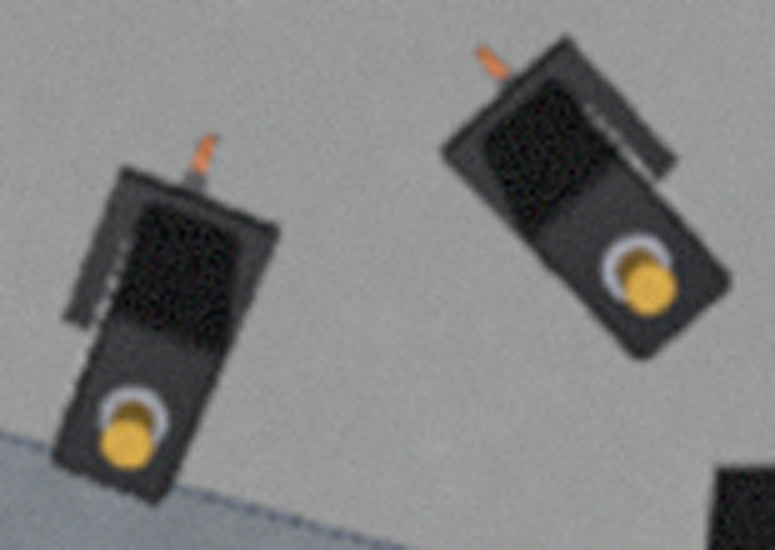

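The close-up shows B at left (handle top corners about (105,318), (215,352), (157,503), (57,465)) and A at right (about (535,235), (617,150), (730,285), (640,358)).

```bash
python3 - <<'E'
from h import *
import pickle; k=pickle.load(open("k1.pkl","rb"))
y=np.radians(7.2);M=np.array([[np.cos(y),np.sin(y)],[-np.sin(y),np.cos(y)]])
for n,C in dict(A=[(535,235),(617,150),(730,285),(640,358)],B=[(105,318),(215,352),(157,503),(57,465)]).items():
    q=np.array([atz("wrist",(265+(a-2)/5,150+(b-2)/5),.205,k)[:2] for a,b in C])
    print(n,(M@(q-[.509,-.3206]).T).T*1000,[np.linalg.norm(q[i]-q[i-1]).round(4) for i in range(4)])
E
```

```text
A [[ -59.4639  -77.9647]
 [ -40.3351  -89.6581]
 [ -62.1957 -118.4879]
 [ -80.1145 -104.3967]] [np.float64(0.0335), np.float64(0.0224), np.float64(0.0362), np.float64(0.0228)]
B [[ -90.7616   -0.3563]
 [ -93.7228  -22.3564]
 [-128.0027  -16.163 ]
 [-123.5301    4.86  ]] [np.float64(0.0332), np.float64(0.0222), np.float64(0.0348), np.float64(0.0215)]
```

Margin to A's handle is 11 mm with the lean. I go above, then down most of the way.

{"method": "play_rows", "body": {
  "translation": [
    [0,0,0],
    [0,0,0],
    [0.027,-0.0112,0.0207],
    [0.027,-0.0112,0.0207],
    [0.027,-0.0111,0.0207],
    [0,0,0],
    [0,0,0],
    [0,0,0]
  ],
  "delta_rot": [
    [0.37,-3.98,5.19],
    [0.37,-3.98,5.19],
    [0,0,0],
    [0,0,0],
    [0,0,0],
    [0,0,0],
    [0,0,0],
    [0,0,0]
  ],
  "grip": [1,1,1,1,1,1,1,1]
}}

```text
clock: 3.8
tool_pos: [0.517, -0.3202, 0.3313]
eef_rot: [0.996, 0.062, -0.069, 0.005]
contact_force: [0.9, 0.6, 0.6]
opening: 0.996
finger_force: 0.0
```

```bash
python3 - <<'E'
from h import *
p,R,s=cur(); u=np.array([np.cos(np.radians(7.2)),np.sin(np.radians(7.2)),0])
P,Q=pose(np.array([.509,-.3206,.137])+.002*u,7.2,8)
print(s["clock"],p,"rot err",Ro.from_matrix(R.T@Q).as_rotvec(degrees=True)); print("go",R.T@(P-p))
A=P.copy();A[2]+=.05; print("above",R.T@(A-p),R.T@(P-A))
E
```

```text
3.8 [ 0.517  -0.3202  0.3313] rot err [ 0.0935 -0.0663 -0.0513]
go [ 0.0209 -0.0009  0.1482]
above [ 0.014  -0.0008  0.0987] [ 0.0069 -0.0001  0.0495]
```

{"method": "play_rows", "body": {
  "translation": [
    [0.0042,-0.0002,0.0297],
    [0.0042,-0.0002,0.0297],
    [0.0042,-0.0002,0.0297],
    [0.0042,-0.0002,0.0297],
    [0.0041,-0.0001,0.0294],
    [0,0,0],
    [0,0,0],
    [0,0,0]
  ],
  "delta_rot": [
    [0,0,0],
    [0,0,0],
    [0,0,0],
    [0,0,0],
    [0,0,0],
    [0,0,0],
    [0,0,0],
    [0,0,0]
  ],
  "grip": [1,1,1,1,1,1,1,1],
  "squeeze": 12
}}

```text
clock: 4.8
tool_pos: [0.5185, -0.3184, 0.182]
eef_rot: [0.996, 0.063, -0.068, 0.005]
contact_force: [-0.8, -0.3, -0.4]
opening: 1.002
finger_force: 0.0
```

```bash
python3 - <<'E'
from h import *
p,R,s=cur(); u=np.array([np.cos(np.radians(7.2)),np.sin(np.radians(7.2)),0])
P,Q=pose(np.array([.509,-.3206,.137])+.002*u,7.2,8)
print(s["clock"],p,s["contact_force"],"go",R.T@(P-p),Ro.from_matrix(R.T@Q).as_rotvec(degrees=True))
cv2.imwrite("pics/w2.png",r.snapshot("wrist"))
E
```

```text
4.8 [ 0.5185 -0.3184  0.182 ] [-0.7814 -0.267  -0.3524] go [-0.0014  0.001   0.0006] [ 0.0994 -0.1579  0.0592]
```

View pics/w2.png

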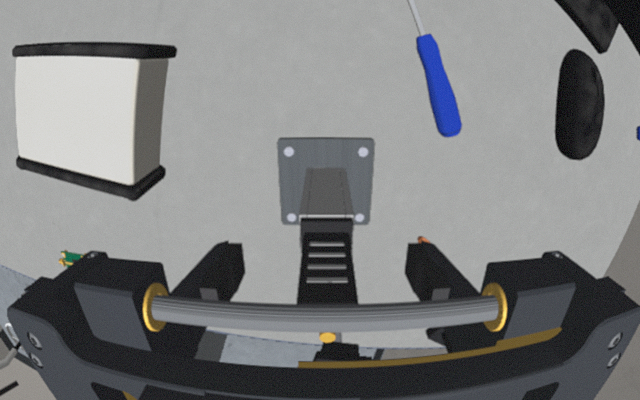

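The handle (300–355, 220–300) stands centred between the open fingers (240 and 408). I trim by a millimetre, then close.

{"method": "play_rows", "body": {
  "translation": [
    [-0.0014,0.001,0.0006],
    [0,0,0],
    [0,0,0],
    [0,0,0],
    [0,0,0],
    [0,0,0],
    [0,0,0],
    [0,0,0],
    [0,0,0],
    [0,0,0]
  ],
  "delta_rot": [
    [0,0,0],
    [0,0,0],
    [0,0,0],
    [0,0,0],
    [0,0,0],
    [0,0,0],
    [0,0,0],
    [0,0,0],
    [0,0,0],
    [0,0,0]
  ],
  "grip": [1,0.2,-0.1,-0.25,-0.35,-0.4,-0.5,-0.6,-0.6,-0.6],
  "squeeze": 12
}}

```text
clock: 6.1
tool_pos: [0.5165, -0.319, 0.1799]
eef_rot: [0.996, 0.063, -0.069, 0.004]
contact_force: [0.7, -0.3, -0.8]
opening: 0.29
finger_force: 12.0
```

Held at 12 N with an opening of 25.6 mm, which matches the 26 mm handle. Now lifting straight up.

{"method": "play_rows", "body": {
  "translation": [
    [-0.0007,0,-0.005],
    [-0.0014,0,-0.0099],
    [-0.0014,0,-0.0099],
    [-0.0021,0,-0.0149],
    [-0.0028,0,-0.0198],
    [-0.0028,0,-0.0198],
    [-0.0028,0,-0.0198],
    [-0.0028,0,-0.0198],
    [-0.0014,0,-0.0099],
    [0,0,0],
    [0,0,0]
  ],
  "delta_rot": [
    [0,0,0],
    [0,0,0],
    [0,0,0],
    [0,0,0],
    [0,0,0],
    [0,0,0],
    [0,0,0],
    [0,0,0],
    [0,0,0],
    [0,0,0],
    [0,0,0]
  ],
  "grip": [-0.6,-0.6,-0.6,-0.6,-0.6,-0.6,-0.6,-0.6,-0.6,-0.6,-0.6]
}}

```text
clock: 7.48
tool_pos: [0.516, -0.3187, 0.3094]
eef_rot: [0.996, 0.064, -0.07, 0.004]
contact_force: [-0.3, -0.2, -1.2]
opening: 0.295
finger_force: 12.0
```

```bash
python3 - <<'E'
from h import *
p,R,s=cur(); print(s["clock"],p,s["contact_force"],s["finger_force"],s["opening"])
# go to view position: grasp point so tool over (.50,.28), same height
u=np.array([np.cos(np.radians(7.2)),np.sin(np.radians(7.2)),0])
T=np.array([.50,.25,p[2]]); print("go",R.T@(T-p))
cv2.imwrite("pics/s2.png",r.snapshot("side"))
for d in r.look_for("side","loop_probe")[:3]: print(d)
E
```

```text
7.475 [ 0.516  -0.3187  0.3094] [-0.3173 -0.2293 -1.2243] 11.996659274882404 0.29490262690765984
go [ 0.0559 -0.5662 -0.0074]
{'point': [0.4019, -0.3309, 0.1472], 'confidence': 0.96}
```

{"method": "play_rows", "body": {
  "translation": [
    [0.001,-0.0102,0],
    [0.002,-0.02,-0.0003],
    [0.003,-0.03,-0.0004],
    [0.0036,-0.036,-0.0005],
    [0.0036,-0.036,-0.0005],
    [0.0036,-0.036,-0.0005],
    [0.0036,-0.036,-0.0005],
    [0.0036,-0.036,-0.0005],
    [0.0036,-0.036,-0.0005],
    [0.0036,-0.036,-0.0005],
    [0.0036,-0.036,-0.0005],
    [0.0036,-0.036,-0.0005],
    [0.0036,-0.036,-0.0005],
    [0.0036,-0.036,-0.0005],
    [0.0036,-0.036,-0.0005],
    [0.003,-0.034,-0.0005],
    [0.002,-0.025,-0.0003],
    [0.001,-0.015,-0.0003],
    [0,0,0],
    [0,0,0]
  ],
  "delta_rot": [
    [0,0,0],
    [0,0,0],
    [0,0,0],
    [0,0,0],
    [0,0,0],
    [0,0,0],
    [0,0,0],
    [0,0,0],
    [0,0,0],
    [0,0,0],
    [0,0,0],
    [0,0,0],
    [0,0,0],
    [0,0,0],
    [0,0,0],
    [0,0,0],
    [0,0,0],
    [0,0,0],
    [0,0,0],
    [0,0,0]
  ],
  "grip": [-0.6,-0.6,-0.6,-0.6,-0.6,-0.6,-0.6,-0.6,-0.6,-0.6,-0.6,-0.6,-0.6,-0.6,-0.6,-0.6,-0.6,-0.6,-0.6,-0.6]
}}

```text
clock: 10.07
tool_pos: [0.4998, 0.2484, 0.3101]
eef_rot: [0.996, 0.063, -0.07, 0.005]
contact_force: [-0.3, -0.2, -0.5]
opening: 0.296
finger_force: 12.0
```

```bash
python3 - <<'E'
from h import *
import pickle
p,R,s=cur(); k=r.get_calibration("wrist"); im=r.snapshot("wrist"); pickle.dump((p,R,k),open("k3.pkl","wb"))
print(s["clock"],p,s["finger_force"],k["eye"])
cv2.imwrite("pics/w3.png",im); cv2.imwrite("pics/s3.png",r.snapshot("side")); cv2.imwrite("pics/t3.png",r.snapshot("top"))
for c in ["wrist","top","side"]:
  for t in ["chip_top","filter_board","loop_probe","loop_tip"]:
    for d in r.look_for(c,t)[:2]: print(c,t,np.array(d["point"]),round(d["confidence"],2))
cv2.imwrite("pics/w3v.png",cv2.resize(im[0:330,160:490],None,fx=1.8,fy=1.8,interpolation=cv2.INTER_CUBIC))
E
```

```text
10.075 [0.4998 0.2484 0.3101] 11.996491577010602 [0.5876 0.2602 0.3802]
wrist chip_top [0.5758 0.2838 0.0116] 0.64
wrist filter_board [0.5728 0.2809 0.0144] 0.79
wrist loop_probe [0.497  0.2478 0.2585] 0.88
wrist loop_probe [ 0.4035 -0.3286  0.1041] 0.88
wrist loop_tip [ 0.4019 -0.3271  0.1054] 0.82
wrist loop_tip [0.4974 0.2497 0.2659] 0.8
top loop_probe [ 0.4007 -0.3315  0.1817] 0.57
top loop_tip [ 0.4553 -0.4106  0.1703] 0.86
top loop_tip [ 0.3949 -0.3296  0.1831] 0.72
side chip_top [0.5776 0.2792 0.0123] 0.81
side chip_top [0.496  0.2601 0.2296] 0.59
side filter_board [0.5775 0.2772 0.011 ] 0.82
side filter_board [ 0.5663 -0.0447  0.0572] 0.22
side loop_probe [ 0.4024 -0.3307  0.1512] 0.81
side loop_probe [0.494  0.256  0.2272] 0.49
side loop_tip [0.4902 0.2559 0.2299] 0.79
side loop_tip [ 0.4021 -0.3291  0.1499] 0.73
```

View pics/w3v.png

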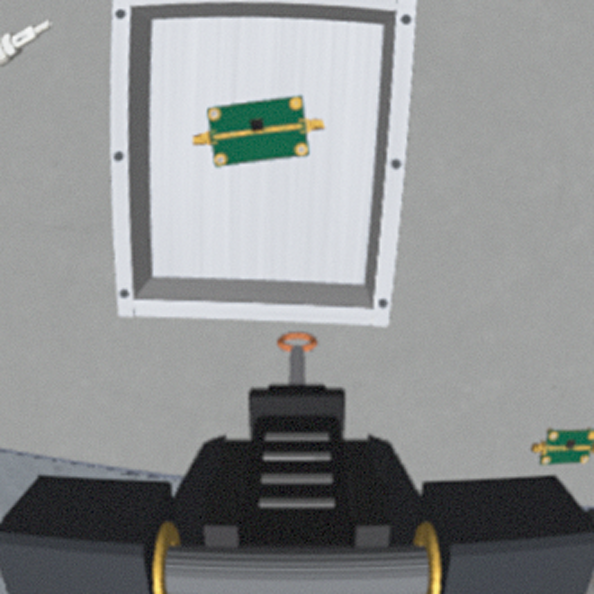

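The wrist picture shows the probe held upright with its copper loop at (297,342) in the crop. The board has connector ends at (192,141) and (325,124), and the chip is at (257,125). Now I triangulate chip and loop, and compute the board yaw.

```bash
python3 - <<'E'
from h import *
import pickle; p,R,k=pickle.load(open("k3.pkl","rb"))
g=lambda u,v:(160+(u-.4)/1.8,(v-.4)/1.8)
W=cv2.imread("pics/w3.png"); T=cv2.imread("pics/t3.png"); S=cv2.imread("pics/s3.png")
def dark(im,x0,x1,y0,y1):
    c=im[y0:y1,x0:x1].astype(float).max(2); w=np.clip(70-c,0,None); yy,xx=np.mgrid[y0:y1,x0:x1]; return np.array([(xx*w).sum(),(yy*w).sum()])/w.sum(),w.sum()
cw,_=dark(W,296,310,61,78); ct,_=dark(T,183,194,178,190); cs,_=dark(S,281,292,304,318); print(cw,ct,cs)
rw,rt,rs=ray("wrist",cw,k),ray("top",ct),ray("side",cs)
print("chip",tri(rw,rt),tri(rw,rs),tri(rt,rs),"wrist@.015",atz("wrist",cw,.015,k),atz("top",ct,.015))
C=np.array([atz("wrist",g(*q),.011,k) for q in [(207,107),(302,96),(309,153),(215,165)]]); print("pcb",C.mean(0),[np.linalg.norm(C[i]-C[i-1]).round(4) for i in range(4)],[np.degrees(np.arctan2(*(C[(i+1)%4]-C[i])[1::-1])).round(1) for i in range(4)])
E_=[atz("wrist",g(*q),.013,k) for q in [(192,141),(325,124)]]; d=E_[1]-E_[0]; print("ends",(E_[0]+E_[1])/2,np.linalg.norm(d),np.degrees(np.arctan2(d[1],d[0])))
m=r.silhouettes("wrist","filter_board")
if m:
    c,sz,a=cv2.minAreaRect(np.argwhere(m[0]["pixels"])[:,::-1].astype(np.float32)); print("mar",c,sz,a)
# loop
tip=np.array([.4923,.2468,.1452]); print("pred tip px",proj("wrist",tip,k),proj("side",tip),"loopcentre",proj("wrist",tip+[0,0,.009],k))
def cop(im,x0,x1,y0,y1):
    c=im[y0:y1,x0:x1].astype(int); m=(c[...,2]-c[...,0])>50; ys,xs=np.nonzero(m); print("copper x",xs.min()+x0,xs.max()+x0,"y",ys.min()+y0,ys.max()+y0,xs.mean()+x0,ys.mean()+y0)
cop(W,305,345,178,202)
q=np.array([int(v) for v in proj("side",tip)]); cop(S,q[0]-12,q[0]+12,q[1]-18,q[1]+10)
E
```

```text
[302.0839  68.8913] [188.7314 182.2181] [285.3469 310.4762]
chip (array([0.5819, 0.2826, 0.0087]), np.float64(0.006088508261993)) (array([0.5785, 0.2842, 0.0164]), np.float64(0.002921750798965129)) (array([0.58  , 0.2791, 0.013 ]), np.float64(0.005689206255614518)) wrist@.015 [0.5799 0.2843 0.015 ] [0.5824 0.2783 0.015 ]
pcb [0.5764 0.2831 0.011 ] [np.float64(0.0392), np.float64(0.0614), np.float64(0.038), np.float64(0.0619)] [np.float64(-77.2), np.float64(-165.8), np.float64(103.8), np.float64(13.5)]
ends [0.5753 0.2829 0.013 ] 0.08650427765726093 -76.32958764064303
mar (302.9085693359375, 72.67683410644531) (33.792049407958984, 72.77437591552734) 83.6598129272461
pred tip px [325.4228 185.1345] [324.5127 252.5893] loopcentre [325.4769 189.4344]
copper x 314 335 y 185 194 324.9491525423729 189.20338983050848
copper x 326 327 y 246 250 326.5 248.0
```

The loop's prediction matches the picture within half a pixel. Board middle is about (0.577, 0.283) with its long direction at about 103°, so I turn by +6°.

```bash
cat > go.py <<'E'
from h import *
import pickle,sys
p0,R0,_=pickle.load(open("k3.pkl","rb")); off=R0.T@(np.array([.4923,.2468,.1452])-p0)
Q=Ro.from_euler("z",6,degrees=True).as_matrix()@R0
def plan(tip):
    p,R,s=cur(); t=p+R@off; P=np.array(tip)-Q@off
    print(s["clock"],"tip",t,"F",s["contact_force"],s["finger_force"],"rot",Ro.from_matrix(R.T@Q).as_rotvec(degrees=True),"move",Q.T@(P-p)); return P
E
python3 - <<'E'
from go import *
P=plan([.577,.283,.145]); print("down .08",Q.T@[0,0,-.08])
E
```

```text
10.875 tip [0.4922 0.2484 0.1452] F [-0.2944 -0.8452 -0.3241] 11.996636536787264 rot [-0.9013 -0.0086 -5.8501] move [ 0.0896 -0.0154 -0.0124]
down .08 [ 0.0111 -0.0001  0.0792]
```

{"method": "play_rows", "body": {
  "translation": [
    [0,0,0],
    [0,0,0],
    [0.01,-0.0018,-0.0014],
    [0.02,-0.0034,-0.0028],
    [0.02,-0.0034,-0.0028],
    [0.02,-0.0034,-0.0028],
    [0.0125,-0.0022,-0.0017],
    [0.0071,-0.0012,-0.0009],
    [0,0,0],
    [0,0,0],
    [0.0014,0,0.0099],
    [0.0028,0,0.0198],
    [0.0028,0,0.0198],
    [0.0028,0,0.0198],
    [0.0014,0,0.0099],
    [0,0,0],
    [0,0,0],
    [0,0,0]
  ],
  "delta_rot": [
    [-0.45,0,-2.93],
    [-0.45,0,-2.92],
    [0,0,0],
    [0,0,0],
    [0,0,0],
    [0,0,0],
    [0,0,0],
    [0,0,0],
    [0,0,0],
    [0,0,0],
    [0,0,0],
    [0,0,0],
    [0,0,0],
    [0,0,0],
    [0,0,0],
    [0,0,0],
    [0,0,0],
    [0,0,0]
  ],
  "grip": [-0.6,-0.6,-0.6,-0.6,-0.6,-0.6,-0.6,-0.6,-0.6,-0.6,-0.6,-0.6,-0.6,-0.6,-0.6,-0.6,-0.6,-0.6]
}}

```text
clock: 13.12
tool_pos: [0.5848, 0.2856, 0.2309]
eef_rot: [0.991, 0.115, -0.068, 0.008]
contact_force: [0.6, 0.9, -1.1]
opening: 0.292
finger_force: 12.0
```

```bash
python3 - <<'E'
from go import *
plan([.577,.283,.0215])
k=r.get_calibration("wrist"); im=r.snapshot("wrist"); pickle.dump(k,open("k4.pkl","wb")); cv2.imwrite("pics/w4.png",im)
S=r.snapshot("side"); T=r.snapshot("top"); cv2.imwrite("pics/s4.png",S); cv2.imwrite("pics/t4.png",T)
f=lambda a,n:cv2.resize(a,None,fx=n,fy=n,interpolation=cv2.INTER_CUBIC)
a=f(im[130:270,250:400],4); b=f(S[240:380,220:270+50],2.5) if 0 else f(S[250:340,245:345],4)
o=np.zeros((560,800,3),np.uint8); h=f(im[140:280,275:375],4); o[:560,:400]=h; o[:360,400:]=b; cv2.imwrite("pics/v4.png",o)
E
```

```text
13.125 tip [0.5777 0.2833 0.0659] F [ 0.5647  0.8581 -1.057 ] 11.99655950338638 rot [-0.0267 -0.1012 -0.0024] move [0.0057 0.     0.0441]
```

View pics/v4.png

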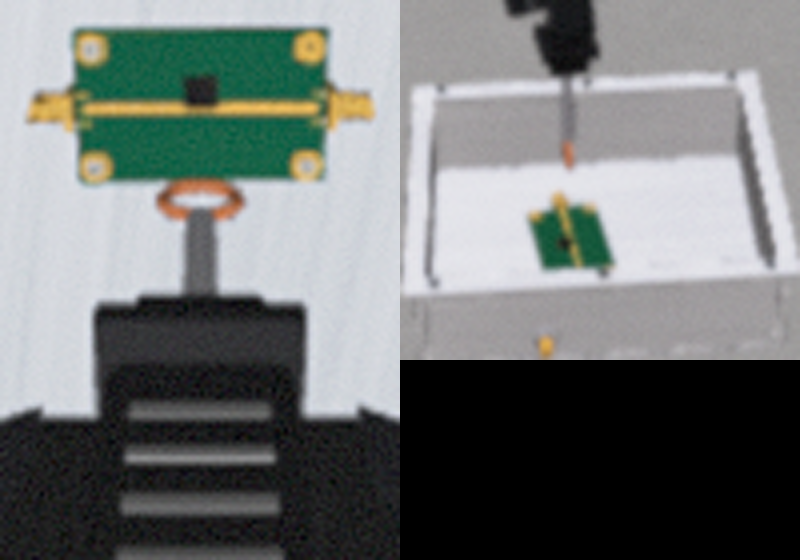

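The loop (200,200) is parallel to the board's long axis. The board shows corners (73,28), (330,28), (325,182) and (80,182), and the chip is at (200,90), on the middle crosswise but slightly behind the trace. I recompute the middle from this nearer view.

```bash
python3 - <<'E'
from go import *
k=pickle.load(open("k4.pkl","rb")); g=lambda u,v:(275+(u-1.5)/4,140+(v-1.5)/4)
for z in (.010,.0125):
    C=np.array([atz("wrist",g(*q),z,k) for q in [(73,28),(330,28),(325,182),(80,182)]]); print(C.mean(0),[np.linalg.norm(C[i]-C[i-1]).round(4) for i in range(4)],[np.degrees(np.arctan2(*(C[(i+1)%4]-C[i])[1::-1])).round(1) for i in range(4)])
H=np.array([atz("wrist",g(*q),.011,k) for q in [(91,49),(310,47),(306,165),(96,167)]]); print("holes",H.mean(0))
e=[atz("wrist",g(*q),.012,k) for q in [(27,108),(374,107)]]; print("ends",(e[0]+e[1])/2,np.linalg.norm(e[1]-e[0]))
print("chip",atz("wrist",g(200,88),.015,k))
p,R,s=cur(); t=p+R@off; print("tip",t,"px loop centre (view)",(proj("wrist",t+[0,0,.009],k)-[275,140])*4, "seen 201,199")
E
```

```text
[0.5754 0.2827 0.01  ] [np.float64(0.0405), np.float64(0.0624), np.float64(0.0405), np.float64(0.0623)] [np.float64(-76.7), np.float64(-166.4), np.float64(103.2), np.float64(13.7)]
[0.5762 0.2829 0.0125] [np.float64(0.0401), np.float64(0.0619), np.float64(0.0402), np.float64(0.0618)] [np.float64(-76.7), np.float64(-166.4), np.float64(103.2), np.float64(13.7)]
holes [0.5753 0.2831 0.011 ]
ends [0.5758 0.2832 0.012 ] 0.08583392301327523
chip [0.5814 0.2847 0.015 ]
tip [0.5774 0.2831 0.0656] px loop centre (view) [202.1366 198.8197] seen 201,199
```

The board middle is (0.576, 0.283) with its length at 103.2°. The tip is within 1.5 mm of that and about 4 mm from the chip's own centre, both inside the limit. Final slow descent.

{"method": "play_rows", "body": {
  "translation": [
    [0.0006,0,0.005],
    [0.0011,0,0.008],
    [0.0011,0,0.008],
    [0.0011,0,0.008],
    [0.0007,0,0.006],
    [0.0006,0,0.005],
    [0.0004,0,0.003],
    [0,0,0],
    [0,0,0],
    [0,0,0],
    [0,0,0]
  ],
  "delta_rot": [
    [0,0,0],
    [0,0,0],
    [0,0,0],
    [0,0,0],
    [0,0,0],
    [0,0,0],
    [0,0,0],
    [0,0,0],
    [0,0,0],
    [0,0,0],
    [0,0,0]
  ],
  "grip": [-0.6,-0.6,-0.6,-0.6,-0.6,-0.6,-0.6,-0.6,-0.6,-0.6,-0.6]
}}

```text
clock: 14.65
tool_pos: [0.5841, 0.2852, 0.1868]
eef_rot: [0.991, 0.115, -0.069, 0.009]
contact_force: [0.2, -0.0, -0.4]
opening: 0.294
finger_force: 12.0
```

```bash
python3 - <<'E'
from go import *
plan([.5768,.283,.0215]); k=r.get_calibration("wrist"); im=r.snapshot("wrist"); S=r.snapshot("side")
f=lambda a,n:cv2.resize(a,None,fx=n,fy=n,interpolation=cv2.INTER_CUBIC)
o=np.zeros((560,800,3),np.uint8); o[:,:400]=f(im[130:270,275:375],4); o[:480,400:]=f(S[270:330,260:310],8); cv2.imwrite("pics/v5.png",o)
p,R,s=cur(); t=p+R@off; print("view tip",(proj("wrist",t,k)-[275,130])*4,"chip pt view",(proj("wrist",[.576,.283,.015],k)-[275,130])*4)
E
```

```text
14.65 tip [0.5768 0.2829 0.0219] F [ 0.1927 -0.0144 -0.366 ] 11.996523968700785 rot [-0.0087 -0.029  -0.0055] move [ 0.0001 -0.0001  0.0004]
view tip [201.4792 220.9632] chip pt view [199.779  211.8068]
```

View pics/v5.png

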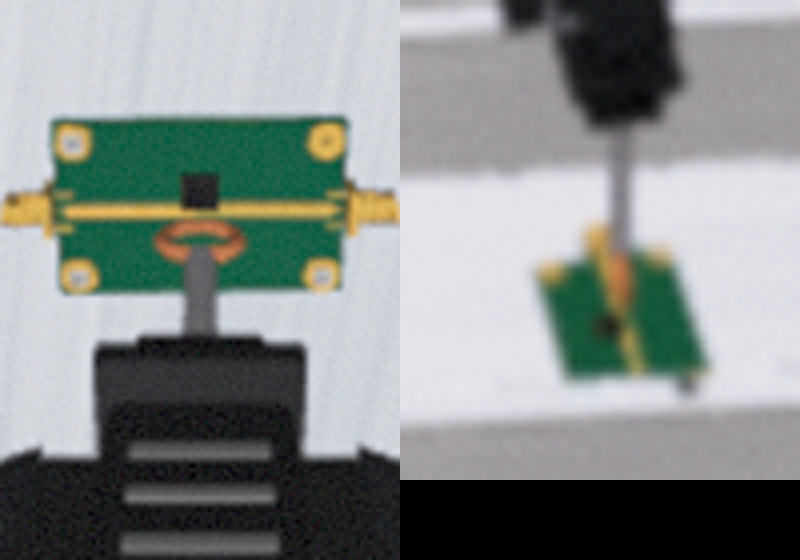

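```bash
python3 - <<'E'
from go import *
p,R,s=cur(); t=p+R@off; v=lambda P:(proj("side",P)-[260,270]+.5)*8+[400,0]
print("tip",v(t),"looptop",v(t+[0,0,.018]),"chip pt",v([.576,.283,.015]),"plug bottom",v(t+[0,0,.068]),"1mm z",v(t+[0,0,.001])-v(t),"1mm y",v(t+[0,.001,0])-v(t))
c,sn=np.cos(np.radians(103.2)),np.sin(np.radians(103.2)); a=np.array([c,sn,0]);b=np.array([sn,-c,0])
for i in(-1,1):
  for j in(-1,1): print("corner",i,j,v(np.array([.576,.283,.0125])+a*i*.031+b*j*.02))
E
```

```text
tip [607.5269 309.791 ] looptop [606.6855 258.8871] chip pt [610.5773 329.2127] plug bottom [604.2698 112.7343] 1mm z [-0.0464 -2.805 ] 1mm y [-0.1368  2.4584]
corner -1 -1 [658.489 252.988]
corner -1 1 [520.3582 274.4197]
corner 1 -1 [705.2373 400.8002]
corner 1 1 [559.6936 424.9094]
```

The side view agrees: far board corner seen at (660,250), predicted (658,253); loop bottom seen at row 305, predicted 310. The tip stands about 7 mm above the chip with no contact force, so I hand in.

```bash
python3 -c "
from plant import r
print(r.finish_job())"
```

```text
the job is handed in; nothing more can be done
None
```

I handed the job in (no verdict came back), with the small probe still held upright at 12 N a finger: by my measurements its loop tip is about 7 mm above the chip's top, within about 1.5 mm of the board's middle and lined up with its length, no contact force showing. I gripped across its x rather than y to clear the two larger probes.

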